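Find the key that opens the tuck-shop strongbox

ROBOT

A 7-joint arm with a two-finger parallel gripper is mounted at the origin on the work surface. World frame = base frame: x ahead of the robot, y to its left, z up, the work surface at z = 0. Lengths are in m, angles in rad, forces in N, time in s.
With the tool pointing down it reaches from about 0.425 to 0.875 m from the base axis. Payload 8.4 kg.
Tool frame: the origin (TCP) lies between the finger pads; the fingertips stand 8 mm ahead of it and the grasp point (between the pads) lies 11 mm behind it; z points along the fingers, x is the direction in which the jaws open and shut, and the axes are right-handed (so a half turn about z gives the same grasp; the last joint's range is limited). The gripper opens to 85 mm and grips with 20 to 120 N. Pads are 22 mm wide; open, the fingers measure 114 mm over their backs; the gripper's body (76 mm by 85 mm) begins 54 mm behind the grasp point. The pads swing forward as they close: fully open they stand 13 mm farther back than shut.
Start: joints at [1.103, 0.333, 0.04, 1.465, -0.013, 1.343, -0.059], TCP at [0.234, -0.606, 0.239] pointing down, gripper open.
Joint ranges: [-2.58, 2.58], [-0.38, 2.09], [-1.3, 1.39], [0.25, 2.4], [-1.5, 4.64], [0.08, 2.09], [-2.65, 2.65]. Speed limits (rad/s): [2.22, 2.22, 2.79, 2.79, 3.14, 3.14, 3.14].

INTERFACE

Orientations are given as a unit quaternion [w, x, y, z].
In Python, from workcell import env gives the robot as it stands.
- The arm moves only by the tool carry_out, never from a script. Its argument "targets" is a list of rows, each a list of 7 numbers: the finger opening in cm, from 0 to 8.54, then the shift along the tool's x, y, z in cm, then the turn, a rotation vector about the tool's x, y, z in degrees. A call has 1 to 5 rows; each row is the pose to reach, as a shift and turn from the pose commanded when the call began, along the tool's axes at that moment; what a row does not reach only later rows make up. A row lasts 1/8 s, in which the tool goes at most 62.5 mm and 10.7 degrees, less where a joint would pass 70% of its speed; a pose out of reach is approached as far as the arm can. A call with a gripper value outside its range is refused whole. The fingers move at their own pace and stop on an object; "squeeze" is the grip in N (left out, the last holds). Time passes only in rows, so rows that repeat a pose let the fingers close. It gives the time, the measured TCP pose, the force and the opening at its end, in the units of the state.
- env.state(): the state, without advancing time (a new reading comes with each control period).
- env.grab_frame(name): name is "scene" or "top" or "wrist"; returns a dict with "image" (480x640x3 uint8, red, green, blue), "fx", "fy", "cx", "cy" (pixels), "dist" ([k1, k2, p1, p2, k3] as OpenCV has them; the pictures are not rectified), "position" and "orientation" of the camera in the world. Camera axes: x right, y down, z forward; pixel columns grow to the right and rows downward; lengths in m; the calibration is good to about 2 mm. A picture is of the moment at which its call begins. There is no depth.
- env.job_done(): hands the job in, once; it reports no verdict.
Trained networks look in the newest picture that a camera, given by its name, has taken for a name from the list of things; names that differ only in an ending like _2 or _b are one class to them, and where a whole thing is asked for, a point or a joint stands for the part that bears it (a point fixed in the world has none). Each returns a list of dicts, best first, with "score" (0 to 1); they miss things now and then, are a little off and sometimes report something else, mostly with a low value. They report only what shows in the picture. A call takes as long as a camera call. They do not tell look-alikes from the thing itself.
- env.find_in(camera, target): "point" ([x, y, z] in m, in the coordinates of the camera as it stood for that picture, good to about 4 mm: the middle of the surface that is visible of it).
- env.cut_out(camera, target): "mask" (480x640 bool, what is visible of it).
The state is a dict: "time_s": time; "joint_positions": joint angles; "dq": joint speeds; "joint_efforts": joint torques, N m; "eef_pos": TCP position; "orientation": TCP orientation; "wrist_force": force on the tool from outside, world axes, zero at the start; "ft_torque": the same for the moment, N m; "gripper_width": finger opening in m.
Only numpy, scipy, OpenCV 4.12 (cv2) and the standard library are available. Lean on these libraries where they do the work, as an engineer would, in place of code of your own. Each camera call takes 0.05 s, during which the arm holds its last target.

TASK

Open the green strongbox: one of the three keys lying on the counter turns its lock, so try them one after another until the lid springs up. Leave the key that works in the lock and the other keys lying flat on the counter, and leave the water bottle and the mug standing where they are.

Things in the scene. Friction and masses are not known exactly. Their poses are not given: they have to be found in the camera images.
- strongbox: fixed dark green steel strongbox, 200 deep (x) x 280 wide (y) x 140 high with its lid shut. Origin: centre of its underside; x runs from its front to its back, y to the left as seen from the front, z up. The lock is in the middle of the front wall (towards -x): a steel key guide, 52 wide x 32 high, stands 12 proud of the flat wall and flares outward.
- keyhole (a point): centre of the mouth of the key guide, 112 in front of the box's origin, 85 above the counter; x points straight into the lock, y left as seen from the front, z up. The keyhole is a level slot: the key goes in flat, as it lies on the counter, along x. The mouth, 38 wide x 18 high, narrows over 12 to the slot: 29.6 wide x 6.6 high (11 high in the middle for the shank).
- lock_end (a point): hard stop inside the lock, on its axis, 62 past the mouth, where the tip of a key that is fully home lies; axes as keyhole's. The key must be home (within 2) before it can turn. The right key turns clockwise seen from the front (about +x): 10 degrees of free play, then a light resistance (0.1 N m or so); the lid springs open at about 35 degrees; the key can turn on to 60.
- key_a: loose key of about 60 g, 132 long, lying flat: blue plastic head 44 long (x) x 30 wide (y) x 14 thick (z), round steel shank of 8 diameter, flat double bit (26 wide, 4 thick, both sides alike) 8 to 41 short of the tip. Origin: centre of the head's underside; x points from head to tip; the shank's axis is 7 above the origin, the tip 110 ahead. Either face may be up.
- key_b: a second key, like key_a but for the cuts in its bit. Which key fits differs from start to start and cannot be seen. A wrong key goes home just the same, but turns only 7 to 10 degrees and then stops hard; turn it back level to draw it out.
- key_c: a third key, like key_a but for the cuts in its bit.
- key_a_tip (a point): tip of key_a, on the shank's axis.
- key_b_tip (a point): tip of key_b, on the shank's axis.
- key_c_tip (a point): tip of key_c, on the shank's axis.
- lid (a joint): angle of the strongbox's lid about its hinge at the back: 0 shut and locked, 1.25 fully open. A spring lifts it by itself in about a second once the lock is turned; it carries a flat steel handle.
- water_bottle: clear plastic bottle, 66 diameter, 230 high; origin at the centre of its underside.
- mug: blue mug, 80 diameter, 80 high, handle to its y; origin at the centre of its underside.
Things that resemble listed ones, but are neither listed nor needed, are in the scene too. What is shaped like the key_c but brown, orange or red is not meant.

How it is judged:
By the outcome, as a careful person would: the job done as asked, in the order asked, and still so for the second after the job is handed in, with the robot touching nothing.
It also fails if it takes over 72 s, if anything falls off the work surface, if the arm or the gripper's body presses on something with over 40 N, if the wrist force passes 120 N, or if a joint passes its speed limit or range.

## Working session

There is one attempt and no reset: what is moved stays moved. The work goes in short steps, Python scripts to look and compute and a tool call to move; the robot and the scene stay as the last step left them, time stands still between calls to the robot, and variables do not carry over. Pictures are saved under pics/ and viewed, and the job is handed in when it is done.

Besides the shell and the picture viewer there is one more tool, called after "Emit:" in YAML: its name, and indented under it one key for each argument. carry_out: Moves the arm, as the interface text tells. Its arguments: {"type":"object","properties":{"targets":{"type":"array","items":{"type":"array","items":{"type":"number"}}},"squeeze":{"type":"number"}},"required":["targets"]}

```bash
mkdir -p pics; ls; python3 - <<'E'
from workcell import env
import cv2
s=env.state()
print({k:s[k] for k in s})
for n in ("scene","top"):
    f=env.grab_frame(n)
    cv2.imwrite(f"pics/{n}0.png",f["image"][:,:,::-1])
    print(n,f["fx"],f["fy"],f["cx"],f["cy"],f["dist"],f["position"],f["orientation"])
E
```

```text
pics
{'time_s': 0.0, 'joint_positions': array([ 1.10277793,  0.33392421,  0.03986394,  1.46627941, -0.01341504,
        1.34331287, -0.0585108 ]), 'dq': array([ 0.0014653 ,  0.00155694,  0.00115286,  0.00017171,  0.00041204,
        0.00054908, -0.00042845]), 'joint_efforts': array([-2.32494704e-04, -6.58550191e+01,  1.36497527e+00, -4.05566704e+01,
        1.66752236e-02,  1.25719912e-02,  1.67114143e-05]), 'eef_pos': array([ 0.23415462, -0.60587418,  0.23840854]), 'orientation': array([-4.28794477e-04,  8.24770231e-01, -5.65467398e-01, -7.09436758e-04]), 'wrist_force': array([ 0.21090787,  1.2414992 , -0.97477701]), 'ft_torque': array([-0.01335768, -0.004298  , -0.00610088]), 'gripper_width': 0.08540994610286463}
scene 459.3956062670819 459.3956062670819 326.0173029589238 238.84772697107277 [-0.0008205  0.         0.         0.         0.       ] [ 1.27610183 -0.1809001   0.62651845] [-0.34069657  0.66552887  0.59110282 -0.30264604]
top 619.292031543799 619.292031543799 316.3135736114607 234.51356389749103 [-0.12531736  0.          0.          0.          0.        ] [ 0.4081178  -0.0851264   1.26105885] [ 0.03472849 -0.69927831  0.71271862 -0.04284787]
```

View pics/scene0.png

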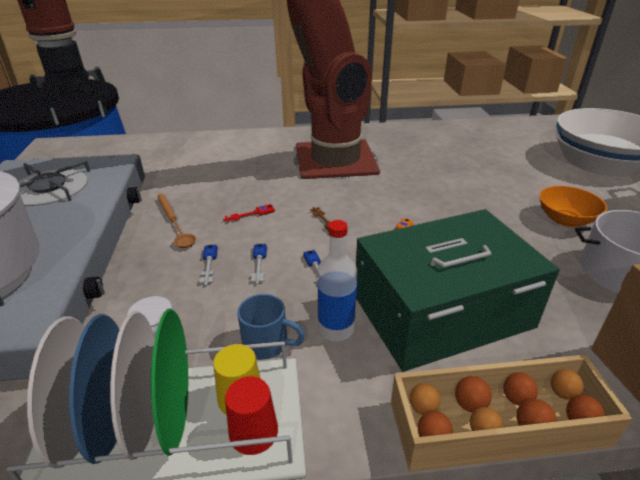

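View pics/top0.png

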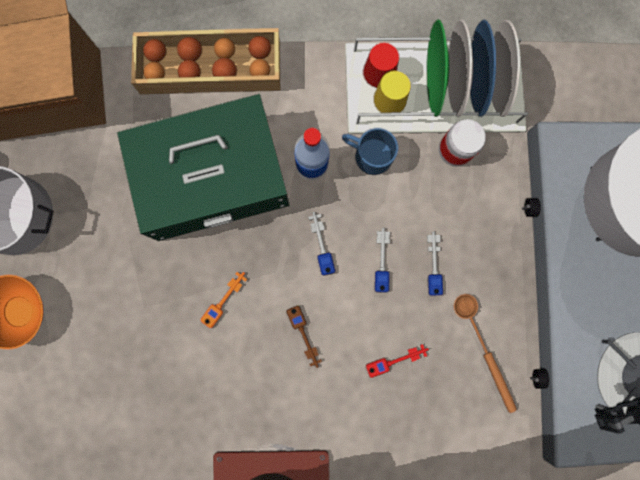

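Both views show three blue keys (top pixels (322,245), (382,262), (435,265)). The orange, brown and red ones are look-alikes. The strongbox front faces the robot, with the key guide at about (217,221).

```bash
cat > h.py <<'E'
import numpy as np, cv2
from scipy.spatial.transform import Rotation as R
def rot(q): return R.from_quat([q[1],q[2],q[3],q[0]]).as_matrix()
def ray(f,px):
    K=np.array([[f["fx"],0,f["cx"]],[0,f["fy"],f["cy"]],[0,0,1.]])
    u=cv2.undistortPoints(np.array(px,float).reshape(-1,1,2),K,np.array(f["dist"],float)).reshape(-1,2)
    return np.c_[u,np.ones(len(u))]@rot(f["orientation"]).T
def onz(f,px,z):
    d=ray(f,px);p=np.array(f["position"]);t=(z-p[2])/d[:,2]
    return p+d*t[:,None]
def proj(f,P):
    M=rot(f["orientation"]);K=np.array([[f["fx"],0,f["cx"]],[0,f["fy"],f["cy"]],[0,0,1.]])
    P=np.atleast_2d(P);rv=cv2.Rodrigues(M.T)[0];t=-M.T@np.array(f["position"])
    return cv2.projectPoints(P.astype(float),rv,t,K,np.array(f["dist"],float))[0].reshape(-1,2)
def world(f,p): return rot(f["orientation"])@np.array(p)+np.array(f["position"])
E
python3 - <<'E'
from workcell import env
from h import *
np.set_printoptions(precision=4,suppress=True)
f=env.grab_frame("top")
for t in ("key_a","strongbox","water_bottle","mug"):
    ms=env.cut_out("top",t); ps=env.find_in("top",t)
    print(t,[(round(p["score"],2),world(f,p["point"])) for p in ps])
    for m in ms[:8]:
        mk=m["mask"]; 
        if mk.sum()<20: continue
        ys,xs=np.nonzero(mk); c=cv2.minAreaRect(np.c_[xs,ys].astype(np.float32))
        print("  mask",round(m["score"],2),mk.sum(),c)
        if t=="key_a":
            w=onz(f,np.c_[xs,ys],0.008)[:,:2]; mu=w.mean(0); v=np.linalg.svd(w-mu,full_matrices=False)[2][0]
            s=(w-mu)@v
            print("   mean",mu,"axis",np.degrees(np.arctan2(v[1],v[0])),s.min(),s.max())
E
```

```text
key_a [(0.96, array([ 0.4557, -0.3393,  0.0108])), (0.85, array([0.4012, 0.0997, 0.0071])), (0.77, array([ 0.469 , -0.2351,  0.0126])), (0.75, array([ 0.2876, -0.2328,  0.0088])), (0.71, array([0.656 , 0.1101, 0.1399])), (0.68, array([ 0.5038, -0.1114,  0.0066])), (0.59, array([ 0.3609, -0.0715,  0.0097])), (0.48, array([0.6657, 0.1121, 0.1423]))]
  mask 0.97 613 ((381.5, 260.5), (63.0, 15.0), 90.0)
   mean [ 0.4823 -0.2338] axis 176.85340009937596 -0.07265325437916302 0.05582140986349618
  mask 0.97 603 ((434.6181945800781, 264.527099609375), (63.14472579956055, 14.310975074768066), 88.87670135498047)
   mean [ 0.4722 -0.34  ] axis -179.4630105726973 -0.0726517426759851 0.056417722548516284
  mask 0.92 606 ((320.2075500488281, 244.22640991210938), (64.01001739501953, 15.933823585510254), 74.05460357666016)
   mean [ 0.5164 -0.113 ] axis -167.53966054749216 -0.07617668117069488 0.05449176044790594
  mask 0.78 457 ((303.52008056640625, 336.5841979980469), (62.7609977722168, 13.364862442016602), 68.45902252197266)
   mean [ 0.3524 -0.0679] axis -157.64231977914966 -0.05053182792694445 
[... 201 characters left out ...]
0409 0.05627368652065647
  mask 0.72 706 ((397.0, 359.0), (16.71257972717285, 65.73615264892578), 68.19859313964844)
   mean [ 0.2877 -0.2511] axis -71.33226362194233 -0.0582333743513473 0.0743725126956401
strongbox [(0.56, array([0.6591, 0.1108, 0.1401])), (0.38, array([ 0.4679, -0.2346,  0.012 ]))]
  mask 0.96 17453 ((201.79054260253906, 168.82907104492188), (117.80548095703125, 152.6593475341797), 75.12431335449219)
water_bottle [(0.82, array([ 0.6808, -0.092 ,  0.1497]))]
  mask 0.56 1430 ((312.0, 154.0), (52.0, 34.0), 90.0)
mug [(0.77, array([ 0.7179, -0.2228,  0.0221]))]
  mask 0.65 1733 ((371.6050109863281, 151.9508056640625), (45.89078140258789, 52.35562515258789), 80.83765411376953)
```

```bash
python3 - <<'E'
import cv2
i=cv2.imread("pics/top0.png")
cv2.imwrite("pics/top0_keys.png",cv2.resize(i[200:310,290:460],None,fx=4.6,fy=4.6,interpolation=2))
cv2.imwrite("pics/top0_box.png",cv2.resize(i[90:250,110:300],None,fx=3.7,fy=3.7,interpolation=2))
E
```

```text
(no output)
```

View pics/top0_keys.png

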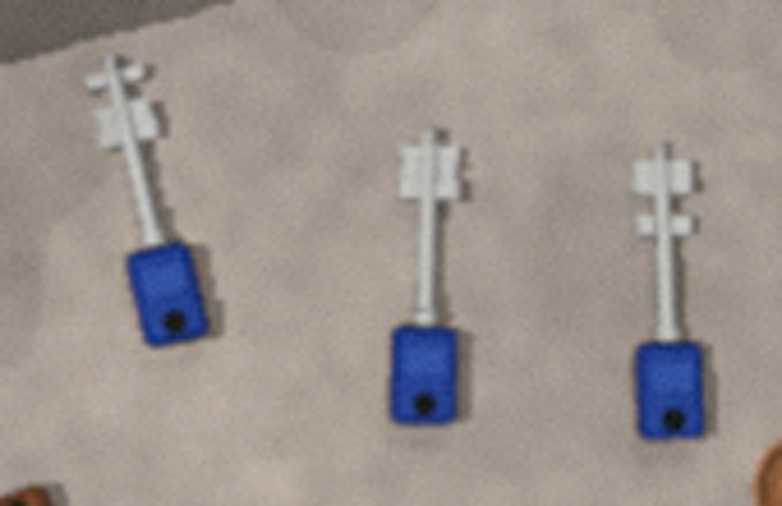

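View pics/top0_box.png

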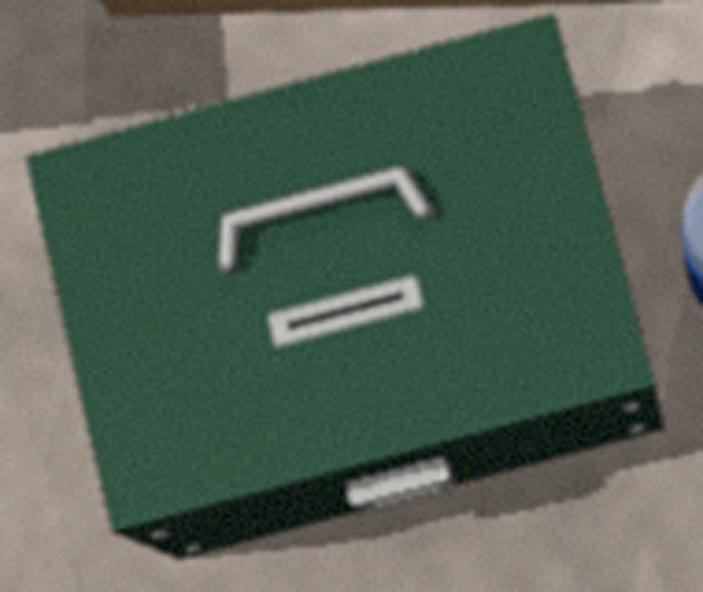

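```bash
python3 - <<'E'
from workcell import env
from h import *
np.set_printoptions(precision=4,suppress=True)
f=env.grab_frame("top")
c=np.array([[28,157],[556,15],[653,385],[113,530]])/3.7+[110,90]-0.37
P=onz(f,c,0.14); print(P)
cen=P.mean(0); print("cen",cen)
for a,b in ((1,2),(0,3),(0,1),(3,2)):
    d=P[a]-P[b]; print(np.linalg.norm(d),np.degrees(np.arctan2(d[1],d[0])))
g=np.array([[348,503],[452,482],[446,460],[347,487]])/3.7+[110,90]-0.37
print("guide top",onz(f,g,0.101))
im=f["image"].astype(int)
bl=((im[:,:,2]>im[:,:,0]+60)&(im[:,:,2]>100)).astype(np.uint8)
bl[:210]=0;bl[300:]=0
n,l,st,_=cv2.connectedComponentsWithStats(bl)
gray=im.sum(2)
for k in range(1,n):
    if st[k,4]<60: continue
    ys,xs=np.nonzero(l==k); 
    r=cv2.minAreaRect(np.c_[xs,ys].astype(np.float32)); 
    w=cv2.boxPoints(r); W=onz(f,w,0.014)[:,:2]
    print("head",st[k],r,W.mean(0),np.linalg.norm(W[0]-W[1]),np.linalg.norm(W[1]-W[2]),[np.degrees(np.arctan2(*(W[i+1]-W[i])[::-1])) for i in (0,1)])
# key axes: head centre (z 0.014) to mask-tip end
for m in env.cut_out("top","key_a")[:3]:
    ys,xs=np.nonzero(m["mask"]); w=onz(f,np.c_[xs,ys],0.007)[:,:2]
    v=np.linalg.svd(w-w.mean(0),full_matrices=False)[2][0]; v*=np.sign(v[0])
    s=(w-w.mean(0))@v
    # bin centre line fit
    n=np.array([-v[1],v[0]]);t=(w-w.mean(0))@n
    b=[(s[i:=((s>q)&(s<q+.008))].mean(),(t[i].min()+t[i].max())/2) for q in np.arange(s.min(),s.max()-.008,.008)]
    b=np.array(b);k=np.polyfit(b[:,0],b[:,1],1)
    ang=np.arctan2(v[1],v[0])+np.arctan(k[0]); tip=w.mean(0)+v*s.max(); tail=w.mean(0)+v*s.min()
    print("axis",np.degrees(ang),"tip",tip,"tail",tail,"ctr est",tail+v*.022, tip-v*.110)
E
```

```text
[[ 0.7323  0.2715  0.14  ]
 [ 0.8     0.0016  0.14  ]
 [ 0.6079 -0.0453  0.14  ]
 [ 0.5405  0.224   0.14  ]]
cen [0.6702 0.113  0.14  ]
0.1976828683210481 13.73727450969258
0.1975849565998803 13.922042963272503
0.27820115723802974 104.07312121041676
0.2775634301757299 104.0534691102557
guide top [[0.5568 0.113  0.101 ]
 [0.5666 0.0596 0.101 ]
 [0.578  0.0626 0.101 ]
 [0.565  0.1135 0.101 ]]
head [318 253  17  22 236] ((325.73529052734375, 263.4411926269531), (20.130456924438477, 12.854387283325195), 75.96376037597656) [ 0.4864 -0.1187] 0.02598241115834026 0.04064955174874736 [np.float64(-77.01524788219213), np.float64(-167.23676915899878)]
head [375 271  14  21 244] ((381.5, 281.0), (20.0, 13.0), 90.0) [ 0.4488 -0.2304] 0.02634840531976898 0.04030381141149184 [np.float64(-91.18262230115745), np.float64(178.27308697298565)]
head [429 275  14  20 239] ((435.5, 284.5), (19.0, 13.0), 90.0) [ 0.4393 -0.34  ] 0.026643989941478274 0.03842843704003311 [np.float64(-91.28029914998844), np.float64(177.83425825707806)]
axis 12.675770007294362 tip [ 0.5908 -0.0959] tail [ 0.4656 -0.1242] ctr est [ 0.4871 -0.1193] [ 0.4835 -0.1201]
axis 21.98134989797923 tip [ 0.401  -0.0482] tail [ 0.2787 -0.0975] ctr est [ 0.2991 -0.0893] [ 0.299  -0.0894]
axis -36.72673731742457 tip [0.4709 0.0496] tail [0.3688 0.1262] ctr est [0.3864 0.113 ] [0.3829 0.1156]
```

```bash
cat >> h.py <<'E'
def toolR(yaw,roll=0,pitch=0):
    # yaw = heading of key x (deg); roll = turn about key x; pitch = turn about key y
    K=R.from_euler("ZYX",[yaw,pitch,roll],degrees=True).as_matrix()
    return K@np.array([[0,-1,0],[-1,0,0],[0,0,-1.]])
def delta(goal,yaw,roll=0,pitch=0,frm=None):
    from workcell import env
    s=env.state(); p,M=(s["eef_pos"],rot(s["orientation"])) if frm is None else frm
    d=M.T@(np.array(goal)-p)*100; r=R.from_matrix(M.T@toolR(yaw,roll,pitch)).as_rotvec(degrees=True)
    print("shift cm",np.round(d,2),"turn deg",np.round(r,2)); return d,r
def st():
    from workcell import env
    s=env.state(); M=rot(s["orientation"])
    print("t",round(s["time_s"],3),"p",np.round(s["eef_pos"],4),"yaw",round(np.degrees(np.arctan2(-M[1,1],-M[0,1])),2),"z",np.round(M[:,2],3),"F",np.round(s["wrist_force"],1),"T",np.round(s["ft_torque"],2),"w",round(s["gripper_width"],4))
E
python3 -c "
from h import *
st();delta([.482,-.12,.20],12.7)"
```

```text
t 0.65 p [ 0.2343 -0.6063  0.2393] yaw 21.13 z [-0.  0. -1.] F [-0.2  0.5 -0.2] T [-0.02  0.02 -0.03] w 0.0853
shift cm [-36.43 -40.63   3.93] turn deg [0.   0.   8.43]
```

Emit:
carry_out:
  targets:
    - [8.5,-36.4,-40.6,3.9,0,0,8.4]
    - [8.5,-36.4,-40.6,3.9,0,0,8.4]
    - [8.5,-36.4,-40.6,3.9,0,0,8.4]
    - [8.5,-36.4,-40.6,3.9,0,0,8.4]
    - [8.5,-36.4,-40.6,3.9,0,0,8.4]
  squeeze: 40

```text
time_s: 1.27
eef_pos: [0.3765, -0.3267, 0.2172]
orientation: [0.0, 0.781, -0.624, 0.0]
wrist_force: [1.0, -0.1, 0.5]
gripper_width: 0.0849
```

```bash
python3 -c "
from h import *
st();delta([.482,-.12,.20],12.7)"
```

```text
t 1.275 p [ 0.3765 -0.3267  0.2172] yaw 12.73 z [ 0.001 -0.001 -1.   ] F [ 1.  -0.1  0.5] T [-0.01 -0.06  0.02] w 0.0849
shift cm [-17.84 -14.85   1.71] turn deg [-0.03 -0.05  0.03]
```

Emit:
carry_out:
  targets:
    - [8.5,-17.6,-14.6,1.7,0,0,0]
    - [8.5,-17.6,-14.6,1.7,0,0,0]
    - [8.5,-17.6,-14.6,1.7,0,0,0]
    - [8.5,-17.6,-14.6,1.7,0,0,0]
    - [8.5,-17.6,-14.6,1.7,0,0,0]

```text
time_s: 1.9
eef_pos: [0.4805, -0.1211, 0.2]
orientation: [-0.0, 0.783, -0.622, -0.0]
wrist_force: [0.1, -0.8, 0.0]
gripper_width: 0.0849
```

```bash
python3 -c "
from workcell import env
from h import *
st()
f=env.grab_frame('wrist');cv2.imwrite('pics/w1.png',f['image'][:,:,::-1])
print(f['position'],f['orientation'],f['fx'],f['dist'])
st()
"
```

```text
t 1.9 p [ 0.4805 -0.1211  0.2   ] yaw 13.07 z [ 0.     0.001 -1.   ] F [ 0.1 -0.8  0. ] T [-0.04  0.04  0.03] w 0.0849
[ 0.55163779 -0.10583378  0.33468274] [ 0.11260251  0.77521989 -0.61501659 -0.09005217] 344.5516642761996 [-0.03400074  0.          0.          0.          0.        ]
t 1.95 p [ 0.4798 -0.1236  0.2001] yaw 12.9 z [ 0.  0. -1.] F [ 0.2 -0.8  0.9] T [-0.02  0.02 -0.02] w 0.0855
```

View pics/w1.png

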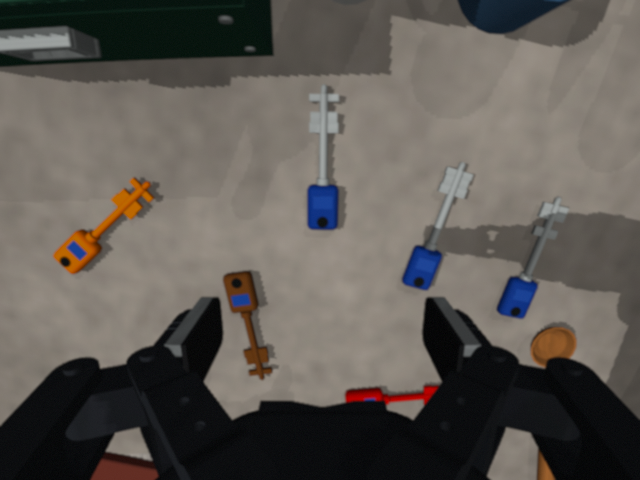

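The wrist view shows key 1 straight ahead (head (323,207), tip (324,88)), key 2's head at (423,268) and key 3's head at (517,297).

```bash
cat >> h.py <<'E'
def keys(f,masks):
    out=[]
    im=f["image"].astype(int)
    bl=((im[:,:,2]>im[:,:,0]+50)&(im[:,:,2]>90))
    for m in masks:
        mk=m["mask"]; 
        if (mk&bl).sum()<0.25*mk.sum(): continue
        hy,hx=np.nonzero(mk&bl); H=onz(f,np.c_[hx,hy],0.014)[:,:2]
        ys,xs=np.nonzero(mk&~cv2.dilate((mk&bl).astype(np.uint8),np.ones((5,5))).astype(bool)); S=onz(f,np.c_[xs,ys],0.008)[:,:2]
        # head: min-area rect in world mm
        r=cv2.minAreaRect((H*1000).astype(np.float32)); hc=np.array(r[0])/1000
        v=S.mean(0)-hc; v/=np.linalg.norm(v)
        for _ in range(3):
            n=np.array([-v[1],v[0]]); s=(S-hc)@v;t=(S-hc)@n
            q=np.arange(s.min(),s.max()-.004,.004)
            b=np.array([[s[i].mean(),(t[i].min()+t[i].max())/2] for i in [((s>=a)&(s<a+.004)) for a in q] if i.sum()>1])
            k=np.polyfit(b[:,0],b[:,1],1); v=v+n*k[0]; v/=np.linalg.norm(v)
        s=(S-hc)@v
        out.append((round(m["score"],2),"head",np.round(hc,4),"size",np.round(r[1],1),"shank yaw",round(np.degrees(np.arctan2(v[1],v[0])),1),"off mm",round(k[1]*1000,1),"tipdist",round(s.max(),4)))
    return out
E
python3 - <<'E'
from workcell import env
from h import *
for c in ("wrist","top"):
    f=env.grab_frame(c)
    for o in keys(f,env.cut_out(c,"key_a")): print(c,*o)
f=env.grab_frame("wrist")
g=np.array([[0,50],[70,50],[100,58]])
cv2.imwrite("pics/w1_lock.png",cv2.resize(f["image"][0:90,0:150,::-1],None,fx=5,fy=5,interpolation=2))
E
```

```text
wrist 0.94 head [ 0.4424 -0.3387] size [40.9 28.8] shank yaw -6.6 off mm 7.2 tipdist 0.1077
wrist 0.92 head [ 0.489  -0.1193] size [41.2 26.7] shank yaw 14.6 off mm -2.8 tipdist 0.1083
wrist 0.9 head [ 0.4513 -0.2304] size [28.3 40.5] shank yaw -1.3 off mm -3.6 tipdist 0.1104
top 0.62 head [ 0.4393 -0.339 ] size [28.6 38.4] shank yaw 0.3 off mm -1.1 tipdist 0.1076
```

View pics/w1_lock.png

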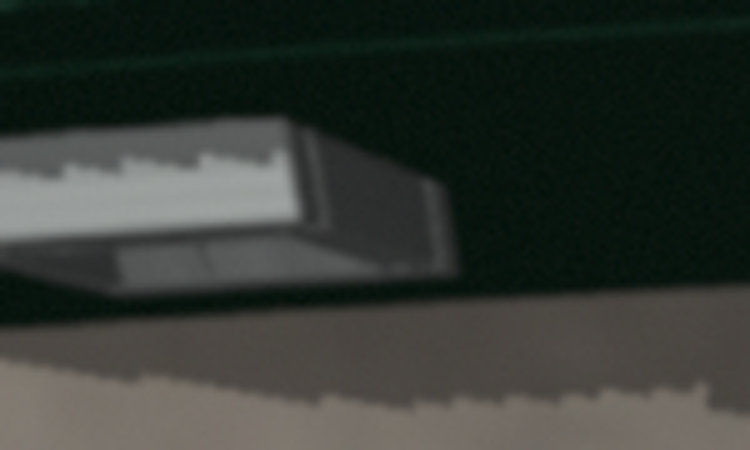

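```bash
python3 - <<'E'
from workcell import env
from h import *
f=env.grab_frame("wrist")
im=cv2.imread("pics/w1.png")
for n,(h,t) in {"K1":((323,207),(324,87)),"K2":((423,268),(463,165)),"K3":((517,297),(558,199))}.items():
    H=onz(f,[h],.013)[0];T=onz(f,[t],.007)[0];d=(T-H)[:2];print(n,H[:2],T[:2],np.linalg.norm(d),np.degrees(np.arctan2(d[1],d[0])))
cv2.imwrite("pics/w1k.png",cv2.resize(im[70:330,290:600],None,fx=2.3,fy=2.3,interpolation=2))
st()
E
```

```text
K1 [ 0.48784833 -0.12588945] [ 0.59189678 -0.10336893] 0.10645776087142388 12.212862948109537
K2 [ 0.449351   -0.23732398] [ 0.55477388 -0.24558424] 0.10574599462102574 -4.480171829903556
K3 [ 0.4398194  -0.34331058] [ 0.54515649 -0.34787228] 0.10543582187050886 -2.4796842361243114
t 2.25 p [ 0.479  -0.1258  0.2001] yaw 12.61 z [ 0. -0. -1.] F [-0.3 -1.   0.1] T [0.01 0.02 0.04] w 0.0852
```

View pics/w1k.png

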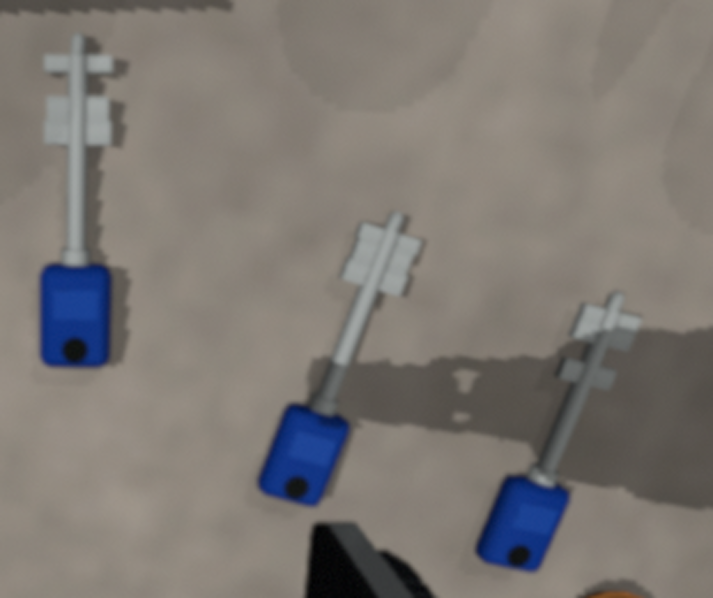

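```bash
python3 -c "
from h import *
st();delta([.482,-.120,.06],12.7)"
```

```text
t 2.25 p [ 0.479  -0.1258  0.2001] yaw 12.61 z [ 0. -0. -1.] F [-0.3 -1.   0.1] T [0.01 0.02 0.04] w 0.0852
shift cm [-0.51 -0.42 14.01] turn deg [ 0.   -0.01 -0.09]
```

Emit:
carry_out:
  targets:
    - [6.0,-0.5,-0.4,6,0,0,0]
    - [6.0,-0.5,-0.4,12,0,0,0]
    - [6.0,-0.5,-0.4,14,0,0,0]
    - [6.0,-0.5,-0.4,14,0,0,0]

```text
time_s: 2.75
eef_pos: [0.4809, -0.1192, 0.0587]
orientation: [0.001, 0.781, -0.625, -0.002]
wrist_force: [0.1, 0.1, 1.1]
gripper_width: 0.0599
```

```bash
python3 -c "
from workcell import env
from h import *
st()
f=env.grab_frame('wrist');cv2.imwrite('pics/w2.png',f['image'][:,:,::-1])
st();delta([.482,-.120,.012],12.7)
"
```

```text
t 2.75 p [ 0.4809 -0.1192  0.0587] yaw 12.68 z [-0.003  0.001 -1.   ] F [0.1 0.1 1.1] T [-0.01  0.02  0.03] w 0.0599
t 2.8 p [ 0.482  -0.1194  0.0601] yaw 12.68 z [-0.001  0.    -1.   ] F [ 1.  -0.5 -0.4] T [-0.05  0.02  0.01] w 0.0598
shift cm [0.06 0.01 4.81] turn deg [ 0.04  0.03 -0.02]
```

View pics/w2.png

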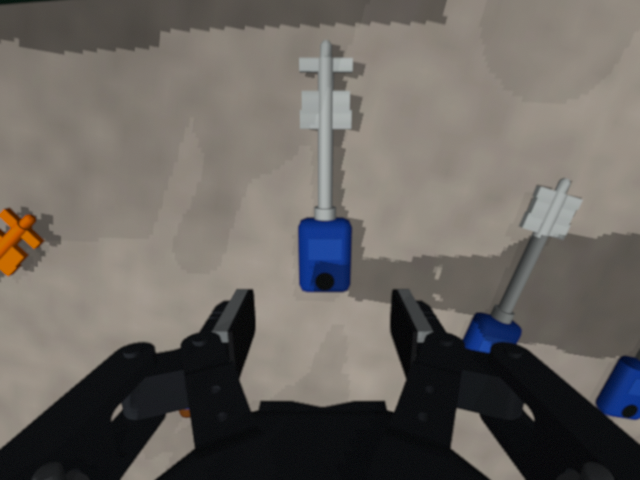

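Emit:
carry_out:
  targets:
    - [6.0,0.0,0.0,4.0,0,0,0]
    - [6.0,0.0,0.0,5.0,0,0,0]
    - [2.5,0.0,0.0,5.0,0,0,0]
    - [2.5,0.0,0.0,5.0,0,0,0]
    - [2.5,0.0,0.0,5.0,0,0,0]
  squeeze: 50

```text
time_s: 3.42
eef_pos: [0.4834, -0.1192, 0.0117]
orientation: [-0.0, 0.781, -0.624, 0.001]
wrist_force: [-1.7, -0.7, 7.8]
gripper_width: 0.0288
```

```bash
python3 -c "
from h import *
st()
"
```

```text
t 3.425 p [ 0.4834 -0.1192  0.0117] yaw 12.72 z [ 0.002 -0.001 -1.   ] F [-1.7 -0.7  7.8] T [ 0.08  0.38 -0.01] w 0.0288
```

```bash
python3 -c "
from h import *
delta([.4834,-.1192,.10],13.9)
delta([.4305,.0536,.0897],13.9)
"
```

```text
shift cm [ 0.01 -0.02 -8.83] turn deg [-0.12 -0.08 -1.18]
shift cm [-18.01   1.34  -7.82] turn deg [-0.12 -0.08 -1.18]
```

Emit:
carry_out:
  targets:
    - [2.5,0,0,-4,0,0,0]
    - [2.5,-4,0.4,-7.8,0,0,-1.2]
    - [2.5,-10,0.8,-7.8,0,0,-1.2]
    - [2.5,-15.5,1.2,-7.8,0,0,-1.2]
    - [2.5,-18,1.3,-7.8,0,0,-1.2]

```text
time_s: 4.05
eef_pos: [0.4292, 0.0565, 0.0891]
orientation: [-0.0, 0.789, -0.615, 0.001]
wrist_force: [0.3, -0.3, -1.2]
gripper_width: 0.0287
```

```bash
python3 -c "
from workcell import env
from h import *
st()
f=env.grab_frame('wrist');cv2.imwrite('pics/w3.png',f['image'][:,:,::-1])
np.save('f3.npy',f,allow_pickle=True)
st()
g=env.grab_frame('top');cv2.imwrite('pics/t3.png',cv2.resize(g['image'][180:320,150:340,::-1],None,fx=4,fy=4))
f=env.grab_frame('wrist');np.save('f3.npy',f,allow_pickle=True);cv2.imwrite('pics/w3.png',f['image'][:,:,::-1])
st()
u=np.array([.9707,.2402,0]);l=np.array([-.2402,.9707,0]);k=np.array([.5615,.086,.085])
pts=[k+l*a+np.array([0,0,b]) for a,b in ((.026,.016),(-.026,.016),(.026,-.016),(-.026,-.016),(0,0),(.019,.009),(-.019,.009))]
print(proj(f,np.array(pts)))
"
```

```text
t 4.05 p [0.4292 0.0565 0.0891] yaw 14.12 z [ 0.002 -0.    -1.   ] F [ 0.3 -0.3 -1.2] T [-0.05 -0.02 -0.03] w 0.0287
t 4.1 p [0.4289 0.0587 0.0891] yaw 14.22 z [ 0.002  0.001 -1.   ] F [-0.8  3.9 -0.5] T [0.21 0.06 0.03] w 0.0283
t 4.2 p [0.43   0.0547 0.0889] yaw 14.09 z [ 0.002 -0.    -1.   ] F [ 0.2 -0.1 -0.6] T [-0.04  0.01 -0.03] w 0.0285
[[245.02717412 -78.11600458]
 [418.45290816 -76.53563105]
 [262.58424673 -29.4906235 ]
 [396.64801463 -28.37599841]
 [330.61210927 -50.62180466]
 [271.60289763 -65.34642233]
 [390.82935186 -64.28665594]]
```

View pics/w3.png

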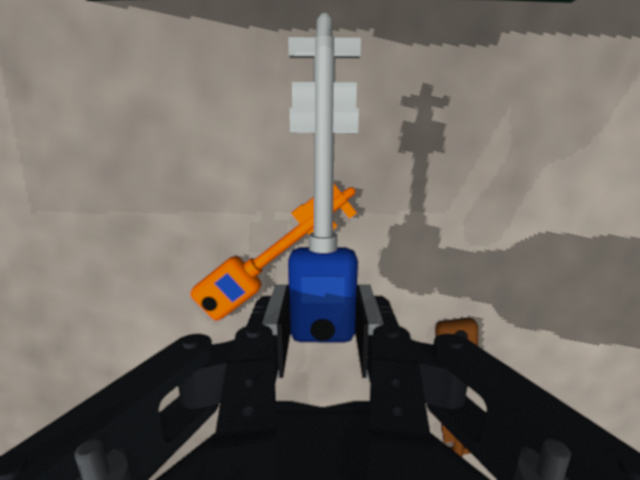

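View pics/t3.png

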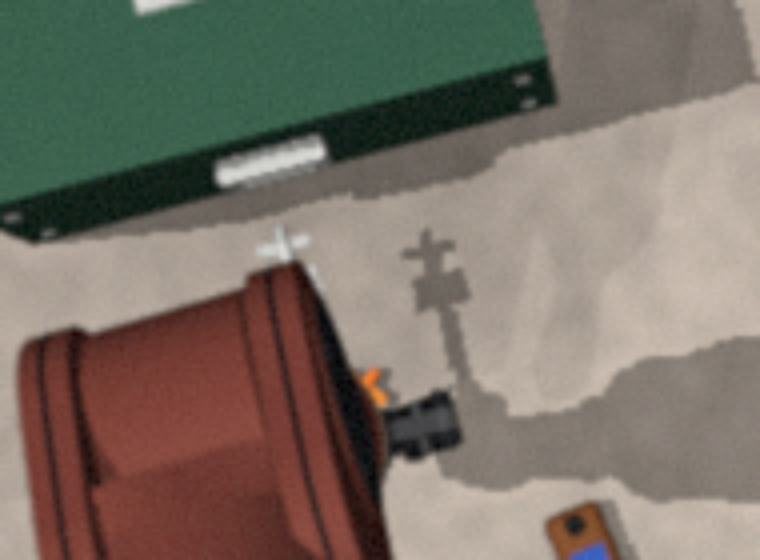

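```bash
python3 - <<'E'
from workcell import env
from h import *
np.set_printoptions(precision=4,suppress=True)
f=np.load('f3.npy',allow_pickle=True).item()
print("wrist tip",onz(f,[(324,15)],.085),"head ctr",onz(f,[(322.5,294)],.092), "shank root",onz(f,[(323,240)],.087))
g=env.grab_frame("top")
i=g["image"]
cv2.imwrite("pics/t3z.png",cv2.resize(i[205:250,190:260,::-1],None,fx=11,fy=11,interpolation=2))
print("top tip",onz(g,[(220.3,237.3)],.085))
st()
E
```

```text
wrist tip [[0.5412 0.0832 0.085 ]] head ctr [[0.4391 0.0577 0.092 ]] shank root [[0.4606 0.063  0.087 ]]
top tip [[0.5356 0.0838 0.085 ]]
t 4.25 p [0.4303 0.0536 0.0887] yaw 13.98 z [ 0.001 -0.    -1.   ] F [ 0.7 -0.4 -0.6] T [-0.03 -0.06  0.02] w 0.0287
```

View pics/t3z.png

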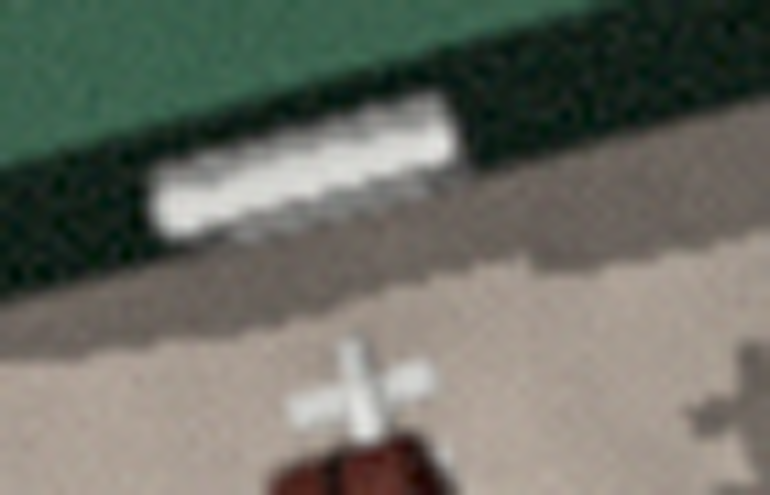

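```bash
python3 - <<'E'
from workcell import env
from h import *
g=env.grab_frame("top")
tip=onz(g,[(190+352/11-.45,205+338/11-.45)],.085)[0]
c=onz(g,[(190+165/11-.45,205+240/11-.45),(190+462/11-.45,205+158/11-.45)],.101)
m=c.mean(0);print("tip",tip,"guide",c,m,np.linalg.norm(c[1]-c[0]))
d=c[0]-c[1];print(np.degrees(np.arctan2(d[1],d[0]))-90)
for a in (13.9,):
    u=np.array([np.cos(np.radians(a)),np.sin(np.radians(a))]);n=np.array([-u[1],u[0]])
    e=(m-tip)[:2];print("fwd",e@u,"left",e@n)
    e=np.array([.5615,.086])-tip[:2];print("model fwd",e@u,"left",e@n)
    e=np.array([.5412,.0832])-[.5615,.086];print("wrist",e@u,e@n)
st()
E
```

```text
tip [0.53947679 0.08136302 0.085     ] guide [[0.55523989 0.11136596 0.101     ]
 [0.56848417 0.06003278 0.101     ]] [0.56186203 0.08569937 0.101     ] 0.05301420955659406
14.467162384137254
fwd 0.022771435893133272 left -0.0011681932023272466
model fwd 0.02249222249617419 left -0.0007893974958479471
wrist -0.020378183094973596 0.002158623113869519
t 4.3 p [0.4303 0.053  0.0885] yaw 13.89 z [ 0.001 -0.    -1.   ] F [-0.1 -0.7 -0.6] T [-0.02 -0.01  0.01] w 0.028
```

Emit:
carry_out:
  targets:
    - [2.5,0.1,-1.0,0,0,0,0]
    - [2.5,0.1,-2.0,0,0,0,0]
    - [2.5,0.1,-3.0,0,0,0,0]
    - [2.5,0.1,-4.0,0,0,0,0]

```text
time_s: 4.8
eef_pos: [0.4697, 0.0626, 0.0879]
orientation: [-0.0, 0.788, -0.616, -0.0]
wrist_force: [0.5, 0.3, -0.7]
gripper_width: 0.0285
```

```bash
python3 -c "
from h import *
st()
"
```

```text
t 4.8 p [0.4697 0.0626 0.0879] yaw 13.92 z [-0.  0. -1.] F [ 0.5  0.3 -0.7] T [ 0.06 -0.01  0.03] w 0.0285
```

No contact so far, with the tip about 17 mm in. I'll go on.

Emit:
carry_out:
  targets:
    - [2.5,0,-1.0,0,0,0,0]
    - [2.5,0,-2.0,0,0,0,0]
    - [2.5,0,-3.0,0,0,0,0]
    - [2.5,0,-3.8,0,0,0,0]

```text
time_s: 5.3
eef_pos: [0.5065, 0.0718, 0.0881]
orientation: [-0.0, 0.788, -0.616, 0.0]
wrist_force: [-1.1, -0.7, 1.2]
gripper_width: 0.0284
```

```bash
python3 -c "
from h import *
st()
"
```

```text
t 5.3 p [0.5065 0.0718 0.0881] yaw 13.93 z [ 0.  0. -1.] F [-1.1 -0.7  1.2] T [-0.04  0.19  0.03] w 0.0284
```

Emit:
carry_out:
  targets:
    - [2.5,0,-0.5,0,0,0,0]
    - [2.5,0,-0.8,0,0,0,0]
    - [2.5,0,-0.8,0,0,0,0]

```text
time_s: 5.68
eef_pos: [0.5128, 0.0734, 0.0877]
orientation: [0.001, 0.788, -0.616, -0.001]
wrist_force: [-4.0, -1.3, 2.1]
gripper_width: 0.0285
```

```bash
python3 -c "
from workcell import env
from h import *
st()
f=env.grab_frame('wrist');cv2.imwrite('pics/w4.png',f['image'][:,:,::-1])
st()
"
```

```text
t 5.675 p [0.5128 0.0734 0.0877] yaw 13.94 z [-0.002 -0.    -1.   ] F [-4.  -1.3  2.1] T [-0.2   0.82 -0.  ] w 0.0285
t 5.725 p [0.5128 0.0734 0.0878] yaw 13.93 z [-0.002 -0.    -1.   ] F [-4.7 -0.6  2. ] T [-0.14  0.91  0.05] w 0.0285
```

View pics/w4.png

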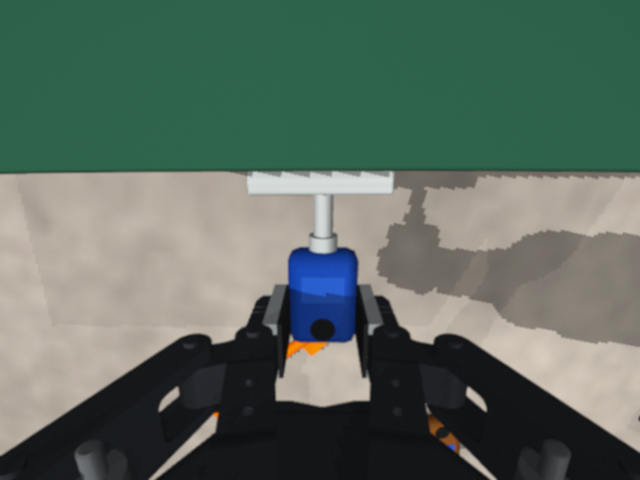

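Emit:
carry_out:
  targets:
    - [2.5,0,-0.3,0,0,0,0]
    - [2.5,0,-0.3,0,0,0,0]

```text
time_s: 5.98
eef_pos: [0.5131, 0.0734, 0.087]
orientation: [0.003, 0.788, -0.616, -0.002]
wrist_force: [-14.7, -3.2, 6.6]
gripper_width: 0.0288
```

```bash
python3 -c "
from workcell import env
from h import *
st()
f=env.grab_frame('wrist')
print(onz(f,[(322,250)],.092),onz(f,[(320,193)],.101),onz(f,[(322.5,294)],.092))
u=np.array([.9707,.2402])
print((np.array([.5615,.086])+.062*u-.115*u))
"
```

```text
t 5.975 p [0.5131 0.0734 0.087 ] yaw 13.93 z [-0.007 -0.002 -1.   ] F [-14.7  -3.2   6.6] T [-0.61  2.93  0.07] w 0.0288
[[0.54229039 0.07964222 0.092     ]] [[0.56555068 0.08614645 0.101     ]] [[0.52375595 0.07481595 0.092     ]]
[0.5100529 0.0732694]
```

Emit:
carry_out:
  targets:
    - [2.5,0.03,0.2,0,0,-5,0]
    - [2.5,0.06,0.2,0,0,-10,0]
    - [2.5,0.09,0.2,0.01,0,-14,0]
    - [2.5,0.09,0.2,0.01,0,-14,0]

```text
time_s: 6.52
eef_pos: [0.5132, 0.0721, 0.0876]
orientation: [-0.074, 0.782, -0.612, -0.098]
wrist_force: [-9.3, -1.5, 5.8]
gripper_width: 0.0284
```

```bash
python3 -c "
from workcell import env
from h import *
st();s=env.state();M=rot(s['orientation']);print(np.degrees(np.arcsin(M[:,2]@np.array([-.2402,.9707,0]))))
f=env.grab_frame('wrist');cv2.imwrite('pics/w5.png',f['image'][:,:,::-1]);st()
"
```

```text
t 6.525 p [0.5132 0.0721 0.0876] yaw 13.92 z [-0.062  0.236 -0.97 ] F [-9.3 -1.5  5.8] T [-0.71  1.55  0.74] w 0.0284
14.10318163327321
t 6.575 p [0.5132 0.0722 0.0876] yaw 13.95 z [-0.061  0.235 -0.97 ] F [-9.  -2.4  5.7] T [-0.9   1.5   0.68] w 0.0284
```

View pics/w5.png

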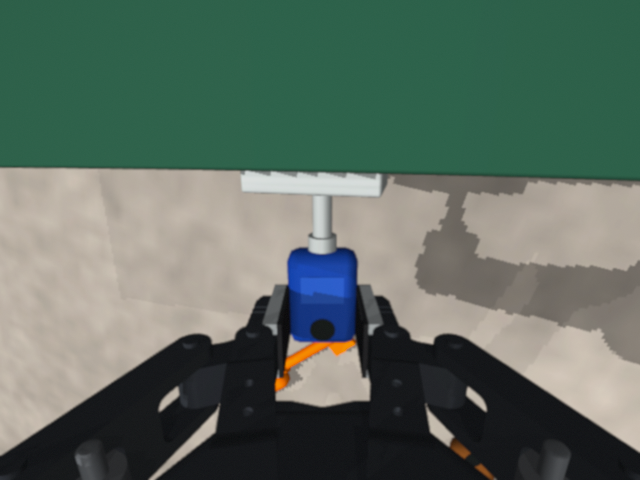

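Emit:
carry_out:
  targets:
    - [2.5,0.02,0.1,0,0,-3,0]
    - [2.5,0.02,0.1,0,0,-3,0]

```text
time_s: 6.82
eef_pos: [0.5132, 0.0718, 0.0879]
orientation: [-0.091, 0.779, -0.609, -0.117]
wrist_force: [-6.4, -1.7, 5.0]
gripper_width: 0.0284
```

```bash
cat >> h.py <<'E'
def roll():
    from workcell import env
    s=env.state();M=rot(s['orientation']);u=np.array([.9707,.2402,0]);l=np.array([-.2402,.9707,0])
    print("roll",round(np.degrees(np.arcsin(M[:,2]@l)),2),"T_u",round(s["ft_torque"]@u,3),"F fwd/left/up",np.round([s["wrist_force"]@u,s["wrist_force"]@l,s["wrist_force"][2]],1))
E
python3 -c "
from h import *
st();roll()
"
```

```text
t 6.825 p [0.5132 0.0718 0.0879] yaw 13.94 z [-0.072  0.284 -0.956] F [-6.4 -1.7  5. ] T [-0.98  0.83  0.68] w 0.0284
roll 17.03 T_u -0.752 F fwd/left/up [-6.6 -0.1  5. ]
```

Emit:
carry_out:
  targets:
    - [2.5,-0.06,0.1,0.0,0,9,0]
    - [2.5,-0.1,0.2,0.01,0,17,0]
    - [2.5,-0.1,0.2,0.01,0,17,0]

```text
time_s: 7.2
eef_pos: [0.5118, 0.0748, 0.0887]
orientation: [-0.0, 0.789, -0.614, 0.001]
wrist_force: [-0.5, -0.4, -0.2]
gripper_width: 0.0287
```

```bash
python3 -c "
from h import *
st();roll();delta([.5132,.0734,.088],13.9)
"
```

```text
t 7.2 p [0.5118 0.0748 0.0887] yaw 14.18 z [ 0.002 -0.    -1.   ] F [-0.5 -0.4 -0.2] T [-0.07  0.05  0.02] w 0.0287
roll -0.06 T_u -0.059 F fwd/left/up [-0.6 -0.2 -0.2]
shift cm [ 0.17 -0.1   0.08] turn deg [-0.11 -0.06  0.28]
```

Emit:
carry_out:
  targets:
    - [2.5,0.05,1.5,0,0,0,0]
    - [2.5,0.05,4.0,0,0,0,0]
    - [2.5,0.05,6.5,0,0,0,0]
    - [2.5,0.05,8.5,0,0,0,0]
    - [2.5,4,8.5,0,0,0,0]

```text
time_s: 7.82
eef_pos: [0.4368, 0.0137, 0.0879]
orientation: [-0.001, 0.788, -0.616, -0.001]
wrist_force: [0.7, -1.4, 0.6]
gripper_width: 0.0284
```

```bash
python3 -c "
from h import *
st();delta([.483,-.1195,.06],12.7);delta([.483,-.1195,.0115],12.7)
"
```

```text
t 7.825 p [0.4368 0.0137 0.0879] yaw 14.01 z [-0.001  0.002 -1.   ] F [ 0.7 -1.4  0.6] T [-0.07 -0.08 -0.03] w 0.0284
shift cm [14.05 -1.26  2.75] turn deg [0.03 0.13 1.31]
shift cm [14.06 -1.26  7.6 ] turn deg [0.03 0.13 1.31]
```

Emit:
carry_out:
  targets:
    - [2.5,6,-0.5,1,0,0,0.6]
    - [2.5,11.5,-1.0,2.5,0,0,1.2]
    - [2.5,14,-1.2,5,0,0,1.2]
    - [2.5,14,-1.2,6.5,0,0,1.2]
    - [2.5,14,-1.2,7.2,0,0,1.2]

```text
time_s: 8.45
eef_pos: [0.4828, -0.1191, 0.015]
orientation: [-0.0, 0.781, -0.625, -0.001]
wrist_force: [1.2, 0.4, -0.2]
gripper_width: 0.0287
```

```bash
python3 -c "
from h import *
st();delta([.483,-.1195,.0115],12.7)
"
```

```text
t 8.45 p [ 0.4828 -0.1191  0.015 ] yaw 12.66 z [-0.002  0.002 -1.   ] F [ 1.2  0.4 -0.2] T [ 0.03  0.01 -0.03] w 0.0287
shift cm [ 0.04 -0.01  0.35] turn deg [ 0.08  0.14 -0.04]
```

Emit:
carry_out:
  targets:
    - [2.5,0,0,0.35,0,0,0]
    - [5.5,0,0,0.35,0,0,0]
    - [5.5,0,0,0.35,0,0,0]
    - [5.5,0,0,-3,0,0,0]
    - [5.5,4,0,-6,0,0,8]

```text
time_s: 9.07
eef_pos: [0.4933, -0.1557, 0.0775]
orientation: [-0.001, 0.737, -0.676, -0.0]
wrist_force: [1.6, -0.7, -0.9]
gripper_width: 0.0549
```

```bash
python3 -c "
from h import *
st();delta([.444,-.2303,.07],-2)
"
```

```text
t 9.075 p [ 0.4933 -0.1557  0.0775] yaw 4.9 z [ 0.     0.001 -1.   ] F [ 1.6 -0.7 -0.9] T [-0.02 -0.07 -0.04] w 0.0549
shift cm [7.01 5.55 0.73] turn deg [-0.02  0.06  6.9 ]
```

Emit:
carry_out:
  targets:
    - [5.5,4,3.2,0.7,0,0,6.9]
    - [5.5,7,5.6,0.7,0,0,6.9]
    - [5.5,7,5.6,0.7,0,0,6.9]
    - [5.5,7,5.6,0.7,0,0,6.9]

```text
time_s: 9.57
eef_pos: [0.4436, -0.2321, 0.0695]
orientation: [0.0, -0.694, 0.72, -0.0]
wrist_force: [0.7, 0.2, -0.3]
gripper_width: 0.0549
```

```bash
python3 -c "
from workcell import env
from h import *
st()
f=env.grab_frame('wrist');cv2.imwrite('pics/w6.png',f['image'][:,:,::-1])
np.save('f6.npy',f,allow_pickle=True);st()
"
```

```text
t 9.575 p [ 0.4436 -0.2321  0.0695] yaw -2.14 z [ 0.001  0.    -1.   ] F [ 0.7  0.2 -0.3] T [-0.01 -0.02 -0.03] w 0.0549
t 9.625 p [ 0.4438 -0.2317  0.0694] yaw -2.08 z [ 0.001  0.    -1.   ] F [-0.7  0.  -0.5] T [ 0.03 -0.01 -0.03] w 0.0549
```

View pics/w6.png

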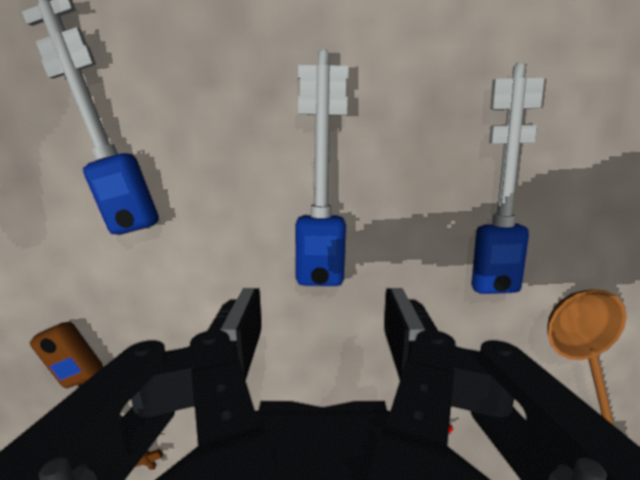

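Key 1 is back lying flat (head (120,193)). Key 2 is centred between the fingers (head (320,249), tip (323,50)). Key 3's head is at (500,258).

```bash
python3 -c "
from h import *
f=np.load('f6.npy',allow_pickle=True).item()
for n,h,t in (('K1',(116,178),(44,0)),('K2',(320.5,245),(323,51)),('K3',(501,255),(520,65))):
    H=onz(f,[h],.014)[0];T=onz(f,[t],.007)[0];d=(T-H)[:2];print(n,H[:2],T[:2],np.linalg.norm(d),np.degrees(np.arctan2(d[1],d[0])))
delta([.444,-.2303,.0105],-2)
"
```

```text
K1 [ 0.49940727 -0.12080577] [ 0.59086416 -0.09571851] 0.09483530213818832 15.339327402327754
K2 [ 0.45645536 -0.23260024] [ 0.55950678 -0.23773326] 0.10317917824694443 -2.8515571458946543
K3 [ 0.4463995  -0.33867691] [ 0.55004937 -0.34158793] 0.10369074057536991 -1.6087385460287535
shift cm [-0.14 -0.01  5.89] turn deg [-0.05  0.01 -0.08]
```

Emit:
carry_out:
  targets:
    - [5.5,0,0,4.0,0,0,0.8]
    - [5.5,0,0,5.9,0,0,0.8]
    - [2.5,0,0,5.9,0,0,0.8]
    - [2.5,0,0,5.9,0,0,0.8]
    - [2.5,0,0,5.9,0,0,0.8]

```text
time_s: 10.25
eef_pos: [0.4438, -0.2328, 0.0111]
orientation: [0.0, -0.689, 0.725, -0.001]
wrist_force: [-0.8, -0.3, -0.9]
gripper_width: 0.0285
```

```bash
python3 -c "
from h import *
st();delta([.4305,.0525,.0885],13.9)
"
```

```text
t 10.25 p [ 0.4438 -0.2328  0.0111] yaw -2.94 z [ 0.002 -0.001 -1.   ] F [-0.8 -0.3 -0.9] T [-0.04  0.04  0.  ] w 0.0285
shift cm [-28.42   2.78  -7.76] turn deg [ -0.08  -0.05 -16.84]
```

Emit:
carry_out:
  targets:
    - [2.5,0,0,-4,0,0,0]
    - [2.5,-5,0.5,-7.7,0,0,-5]
    - [2.5,-11,1.0,-7.7,0,0,-10]
    - [2.5,-17,1.6,-7.7,0,0,-16.8]
    - [2.5,-23,2.2,-7.7,0,0,-16.8]

```text
time_s: 10.88
eef_pos: [0.4331, -0.0002, 0.0882]
orientation: [-0.0, 0.788, -0.616, 0.001]
wrist_force: [0.9, 0.5, -0.6]
gripper_width: 0.0284
```

```bash
python3 -c "
from h import *
st();delta([.4305,.0525,.0885],13.9)
"
```

```text
t 10.875 p [ 4.331e-01 -2.000e-04  8.820e-02] yaw 13.91 z [ 0.002 -0.001 -1.   ] F [ 0.9  0.5 -0.6] T [ 0.05 -0.06 -0.02] w 0.0284
shift cm [-5.18 -1.02 -0.04] turn deg [-0.12 -0.07  0.01]
```

Emit:
carry_out:
  targets:
    - [2.5,-4,-0.8,0,0,0,0]
    - [2.5,-5.2,-1.0,0,0,0,0]
    - [2.5,-5.2,-1.0,0,0,0,0]
    - [2.5,-5.2,-1.0,0,0,0,0]

```text
time_s: 11.38
eef_pos: [0.4303, 0.0495, 0.0872]
orientation: [0.0, 0.786, -0.618, 0.0]
wrist_force: [-0.0, -1.0, -0.9]
gripper_width: 0.0288
```

```bash
python3 - <<'E'
from workcell import env
from h import *
st()
f=env.grab_frame("wrist");cv2.imwrite("pics/w7.png",f["image"][:,:,::-1])
g=env.grab_frame("top");np.save("g7.npy",g,allow_pickle=True)
cv2.imwrite("pics/t7z.png",cv2.resize(g["image"][205:250,190:260,::-1],None,fx=11,fy=11,interpolation=2))
st();delta([.4305,.0525,.0885],13.9)
E
```

```text
t 11.375 p [0.4303 0.0495 0.0872] yaw 13.71 z [ 0. -0. -1.] F [-0.  -1.  -0.9] T [-0.02 -0.   -0.02] w 0.0288
t 11.475 p [0.4303 0.0496 0.0871] yaw 13.69 z [-0. -0. -1.] F [ 0.4  0.1 -2.1] T [ 0.02 -0.01  0.06] w 0.0286
shift cm [-0.28 -0.09 -0.14] turn deg [ 0.01 -0.01 -0.21]
```

View pics/w7.png

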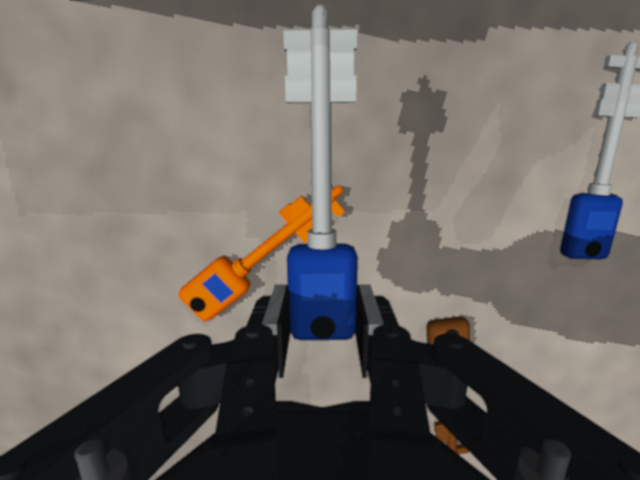

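View pics/t7z.png

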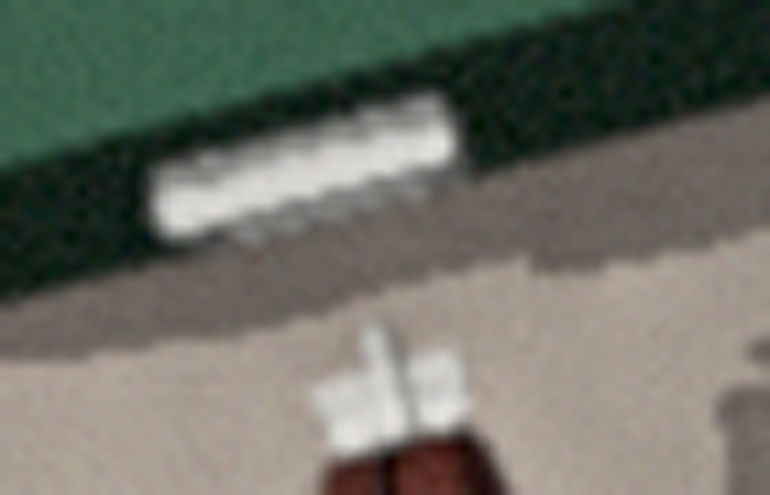

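```bash
python3 - <<'E'
from h import *
g=np.load("g7.npy",allow_pickle=True).item()
tip=onz(g,[(190+372/11-.45,205+322/11-.45)],.085)[0]
u=np.array([.9707,.2402]);n=np.array([-u[1],u[0]])
for m in ([.56186,.0857],[.5615,.086]):
    e=np.array(m)-tip[:2];print(tip,"fwd",e@u,"left",e@n)
E
```

```text
[0.54221226 0.0778619  0.085     ] fwd 0.02095477206754722 left 0.002889060550313616
[0.54221226 0.0778619  0.085     ] fwd 0.020677380067547192 left 0.0032667425503136176
```

Emit:
carry_out:
  targets:
    - [2.5,-0.28,-0.8,-0.12,0,0,0]
    - [2.5,-0.28,-1.6,-0.12,0,0,0]
    - [2.5,-0.28,-2.7,-0.12,0,0,0]
    - [2.5,-0.28,-3.8,-0.12,0,0,0]

```text
time_s: 11.98
eef_pos: [0.4673, 0.063, 0.0882]
orientation: [-0.0, 0.787, -0.617, -0.0]
wrist_force: [-0.2, -0.3, -0.6]
gripper_width: 0.0287
```

```bash
python3 -c "
from h import *
st();roll()
"
```

```text
t 11.975 p [0.4673 0.063  0.0882] yaw 13.83 z [-0.  0. -1.] F [-0.2 -0.3 -0.6] T [0.   0.05 0.04] w 0.0287
roll 0.01 T_u 0.013 F fwd/left/up [-0.2 -0.3 -0.6]
```

Emit:
carry_out:
  targets:
    - [2.5,0,-1.0,0,0,0,0]
    - [2.5,0,-2.0,0,0,0,0]
    - [2.5,0,-3.0,0,0,0,0]
    - [2.5,0,-4.0,0,0,0,0]

```text
time_s: 12.48
eef_pos: [0.5059, 0.0725, 0.0883]
orientation: [-0.0, 0.787, -0.617, -0.0]
wrist_force: [-0.2, 0.9, -1.2]
gripper_width: 0.0286
```

```bash
python3 -c "
from h import *
st();roll()
"
```

```text
t 12.475 p [0.5059 0.0725 0.0883] yaw 13.83 z [-0.  0. -1.] F [-0.2  0.9 -1.2] T [ 0.04  0.03 -0.02] w 0.0286
roll 0.0 T_u 0.044 F fwd/left/up [ 0.   0.9 -1.2]
```

Emit:
carry_out:
  targets:
    - [2.5,0,-0.5,0,0,0,0]
    - [2.5,0,-0.9,0,0,0,0]
    - [2.5,0,-0.9,0,0,0,0]

```text
time_s: 12.85
eef_pos: [0.511, 0.0737, 0.087]
orientation: [0.003, 0.787, -0.617, -0.002]
wrist_force: [-10.9, -2.0, 2.8]
gripper_width: 0.0287
```

```bash
python3 -c "
from h import *
st();roll()
"
```

```text
t 12.85 p [0.511  0.0737 0.087 ] yaw 13.83 z [-0.007 -0.002 -1.   ] F [-10.9  -2.    2.8] T [-0.43  1.99 -0.02] w 0.0287
roll -0.0 T_u 0.058 F fwd/left/up [-11.1   0.6   2.8]
```

Emit:
carry_out:
  targets:
    - [2.5,0.03,0.1,0,0,-5,0]
    - [2.5,0.06,0.1,0,0,-10,0]
    - [2.5,0.09,0.1,0.01,0,-14,0]
    - [2.5,0.1,0.1,0.01,0,-17,0]
    - [2.5,0.1,0.1,0.01,0,-17,0]

```text
time_s: 13.48
eef_pos: [0.5112, 0.0724, 0.0872]
orientation: [-0.09, 0.778, -0.61, -0.119]
wrist_force: [-7.7, -2.0, 1.2]
gripper_width: 0.0289
```

```bash
python3 -c "
from h import *
st();roll()
"
```

```text
t 13.475 p [0.5112 0.0724 0.0872] yaw 13.81 z [-0.075  0.285 -0.956] F [-7.7 -2.   1.2] T [-0.58  1.34  0.48] w 0.0289
roll 17.11 T_u -0.241 F fwd/left/up [-7.9 -0.1  1.2]
```

The torque is well below key 1's at the same angle, so I'll turn on in small steps.

Emit:
carry_out:
  targets:
    - [2.5,0.02,0,0,0,-3,0]
    - [2.5,0.04,0,0,0,-6,0]
    - [2.5,0.04,0,0,0,-6,0]

```text
time_s: 13.85
eef_pos: [0.5112, 0.0721, 0.0871]
orientation: [-0.122, 0.771, -0.605, -0.159]
wrist_force: [-7.8, -2.6, 1.6]
gripper_width: 0.0285
```

```bash
python3 -c "
from h import *
st();roll()
"
```

```text
t 13.85 p [0.5112 0.0721 0.0871] yaw 13.84 z [-0.098  0.38  -0.92 ] F [-7.8 -2.6  1.6] T [-0.79  1.25  0.67] w 0.0285
roll 23.12 T_u -0.468 F fwd/left/up [-8.2 -0.6  1.6]
```

```bash
python3 -c "
from workcell import env
from h import *
f=env.grab_frame('wrist');cv2.imwrite('pics/w8.png',f['image'][:,:,::-1]);st();roll()
"
```

```text
t 13.9 p [0.5112 0.0722 0.0872] yaw 13.85 z [-0.098  0.379 -0.92 ] F [-6.4 -2.4  2.1] T [-0.92  1.21  0.6 ] w 0.0288
roll 23.06 T_u -0.607 F fwd/left/up [-6.8 -0.8  2.1]
```

View pics/w8.png

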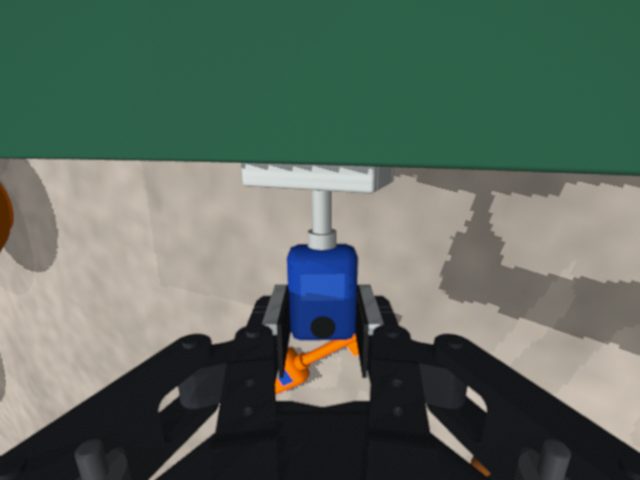

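```bash
python3 -c "
import cv2,numpy as np
a=[cv2.resize(cv2.imread(f'pics/{n}.png')[150:350,240:400],None,fx=2.4,fy=2.4,interpolation=2) for n in ('w5','w8')]
cv2.imwrite('pics/cmp58.png',np.hstack(a))
"
```

```text
(no output)
```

View pics/cmp58.png

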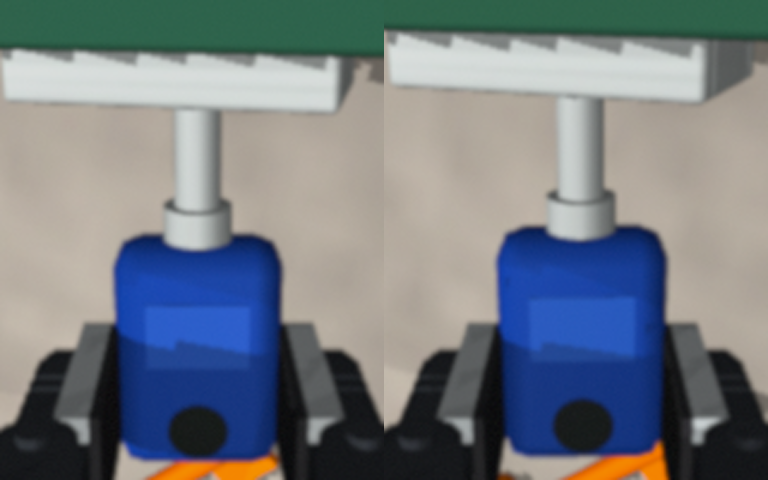

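The head in the right crop (23°) sits flush between the pads, so key 2 is turning with the tool. I'll go on.

Emit:
carry_out:
  targets:
    - [2.5,0.03,0,0,0,-4,0]
    - [2.5,0.05,0,0.01,0,-8,0]
    - [2.5,0.05,0,0.01,0,-8,0]

```text
time_s: 14.28
eef_pos: [0.5116, 0.0707, 0.0864]
orientation: [-0.164, 0.758, -0.595, -0.212]
wrist_force: [-6.7, -3.8, -0.6]
gripper_width: 0.0288
```

```bash
python3 -c "
from workcell import env
from h import *
st();roll()
f=env.grab_frame('wrist');cv2.imwrite('pics/w9.png',f['image'][:,:,::-1]);st();roll()
g=env.grab_frame('scene');cv2.imwrite('pics/s9.png',g['image'][:,:,::-1])
"
```

```text
t 14.275 p [0.5116 0.0707 0.0864] yaw 13.76 z [-0.127  0.501 -0.856] F [-6.7 -3.8 -0.6] T [-1.37  1.19  0.62] w 0.0288
roll 31.11 T_u -1.041 F fwd/left/up [-7.4 -2.  -0.6]
t 14.325 p [0.5115 0.071  0.0865] yaw 13.79 z [-0.127  0.5   -0.857] F [-7.3 -5.6 -1.5] T [-1.59  1.15  0.51] w 0.0285
roll 31.04 T_u -1.263 F fwd/left/up [-8.4 -3.7 -1.5]
```

View pics/w9.png

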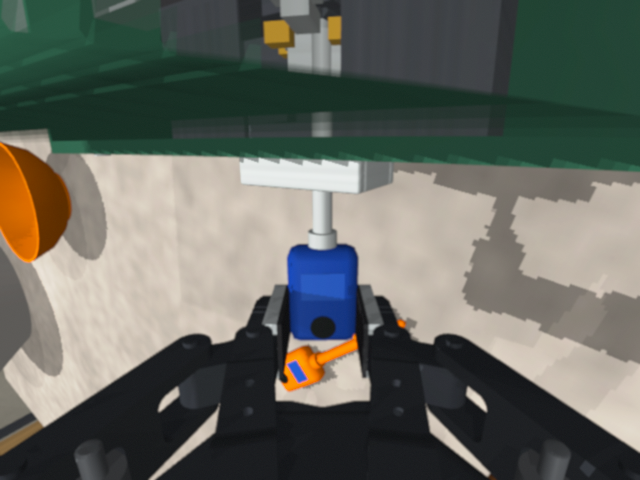

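View pics/s9.png

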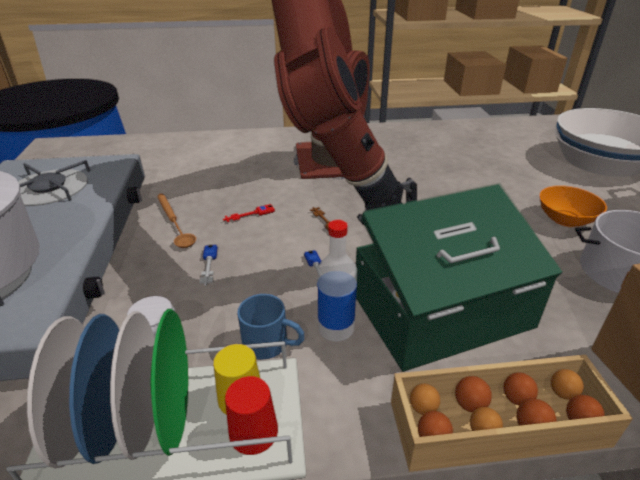

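The lid is springing open (the scene view shows it partly up). I'll release the key and back straight away from the box so the lid has room.

Emit:
carry_out:
  targets:
    - [6.0,0,0.1,0,0,0,0]
    - [6.0,0,0.1,0,0,0,0]
    - [6.0,0,2.5,0,0,0,0]
    - [6.0,0,6.0,-1,0,0,0]
    - [6.0,0,9.0,-4,0,0,0]

```text
time_s: 15.0
eef_pos: [0.4292, 0.0315, 0.1219]
orientation: [-0.165, 0.759, -0.594, -0.211]
wrist_force: [1.0, -0.6, -1.0]
gripper_width: 0.06
```

```bash
python3 -c "
from workcell import env
from h import *
st();roll()
f=env.grab_frame('wrist');cv2.imwrite('pics/w10.png',f['image'][:,:,::-1]);st()
g=env.grab_frame('scene');cv2.imwrite('pics/s10.png',g['image'][:,:,::-1])
"
```

```text
t 15.0 p [0.4292 0.0315 0.1219] yaw 13.92 z [-0.125  0.501 -0.856] F [ 1.  -0.6 -1. ] T [-0.55 -0.15 -0.02] w 0.06
roll 31.08 T_u -0.568 F fwd/left/up [ 0.8 -0.8 -1. ]
t 15.05 p [0.4287 0.0281 0.1246] yaw 13.77 z [-0.122  0.499 -0.858] F [-0.  -2.4  1.7] T [-0.59 -0.14 -0.  ] w 0.0598
```

View pics/w10.png

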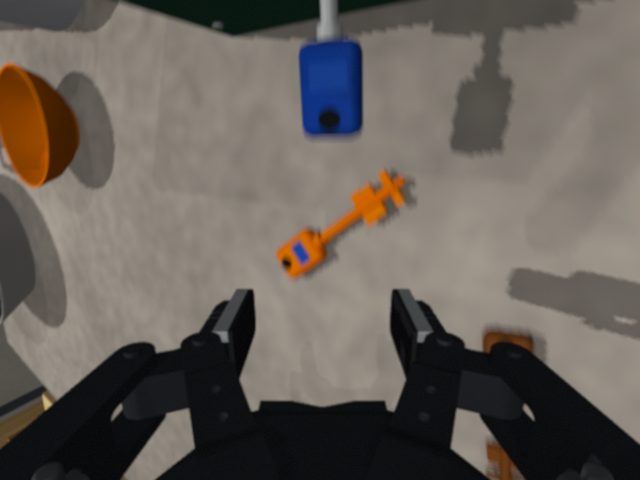

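View pics/s10.png

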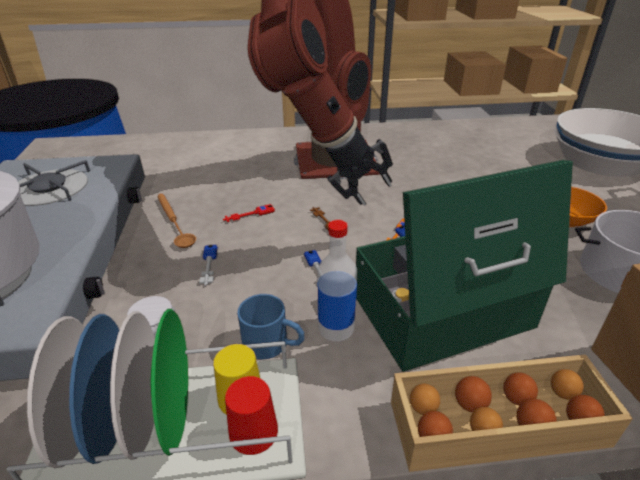

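The lid is up, and key 2 sits in the lock with its head at wrist pixel (331,88). I'll back off a bit further for a final look.

Emit:
carry_out:
  targets:
    - [6.0,0,0,-5,0,0,0]
    - [6.0,2,0,-10,0,8,0]
    - [6.0,4,0,-12,0,16,0]
    - [6.0,4,0,-12,0,16,0]
    - [6.0,4,0,-12,0,16,0]

```text
time_s: 15.72
eef_pos: [0.4534, -0.0611, 0.2034]
orientation: [-0.081, 0.78, -0.611, -0.105]
wrist_force: [1.0, 0.0, -0.2]
gripper_width: 0.0602
```

```bash
python3 -c "
from workcell import env
from h import *
st()
for n in ('top','scene','wrist'):
    g=env.grab_frame(n);cv2.imwrite(f'pics/{n}11.png',g['image'][:,:,::-1])
st()
"
```

```text
t 15.725 p [ 0.4534 -0.0611  0.2034] yaw 13.88 z [-0.064  0.255 -0.965] F [ 1.   0.  -0.2] T [-0.26 -0.02 -0.04] w 0.0602
t 15.875 p [ 0.4533 -0.0619  0.2032] yaw 13.82 z [-0.064  0.254 -0.965] F [ 0.1  0.3 -0.2] T [-0.29 -0.1   0.03] w 0.0602
```

View pics/top11.png

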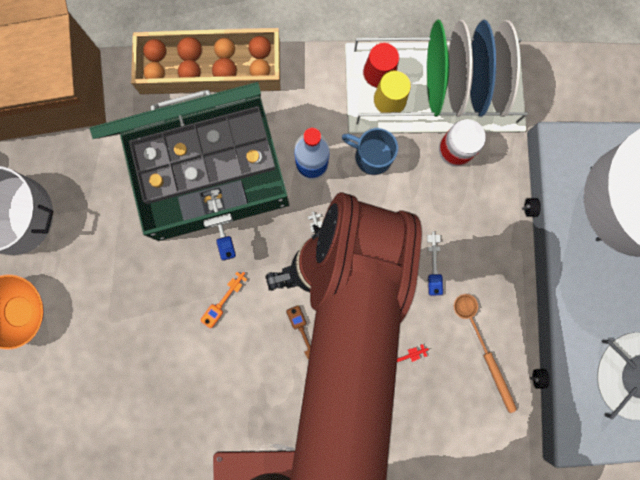

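View pics/wrist11.png

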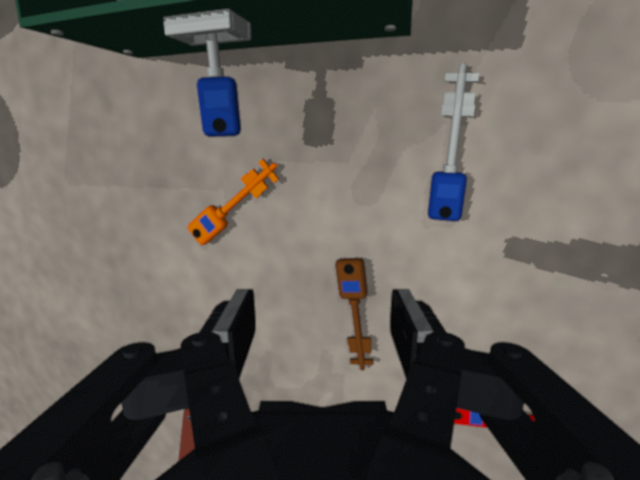

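View pics/scene11.png

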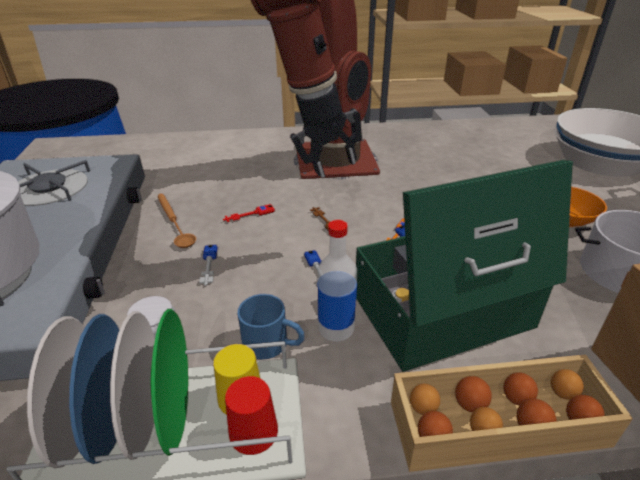

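The top view shows the lid fully open, with key 2 in the lock (head (226,248)) and key 3 untouched (435,285). Key 1 lies flat at wrist (447,195). The bottle (312,153) and mug (375,150) are where they started.

```bash
python3 -c "
from workcell import env
print(env.job_done()); print(env.state()['time_s'])
"
```

```text
the job is handed in; nothing more can be done
None
the job is handed in; nothing more can be done
```

The strongbox is open: the second key I tried worked, and I left it in the lock. I handed the job in at about 16 s on the robot's clock.

- **First key (the one nearest the bottle):** it went fully home but met a hard stop when turned. The torque kept rising, to about 0.75 N m with the tool at 17°. I turned it back level, drew it out and laid it flat where it had been.
- **Second key (the middle one):** it went home and turned with the gripper. The lid was springing up by about 31°, so I let go of the key and backed away.
- **Third key:** not needed, so I never touched it.

**Last checks:** the pictures show the lid fully up and steady, the working key in the lock, and the other two keys lying flat. The bottle and mug are standing where they were, and the arm is clear of everything.

**Disagreements:**
- The turning torque on the working key read 0.25–0.6 N m before the lid opened, more than the 0.1 N m given. I judged by the head staying flush in the pads, not by the torque.
- The torque rose to about 1.3 N m, with a 3–6 N sideways force, as the lid came up. The lid may have brushed the wrist or its camera before I backed off, but the force stayed far below 40 N.
- The lid was already opening at a measured 31°, a little short of the stated 35°.

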